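# Fit the slicing blade to the vegetable slicer

## Robot

A 6-joint arm with a two-finger parallel gripper is mounted at the origin on the work surface. World frame = base frame: x ahead of the robot, y to its left, z up, the work surface at z = 0. Lengths are in mm, angles in degrees, forces in N, time in s.
With the tool pointing down it reaches from about 375 to 975 mm from the base axis. Payload 3.8 kg.
Tool frame: the origin (TCP) lies at the very end of the fingers, on their centre line; the grasp point (between the pads) lies 19 mm behind it (env.hold_point_z is the distance from the TCP to the grasp point, in mm); z points along the fingers, y is the line along which they close (so a half turn about z gives the same grasp; the last joint's range is limited). The gripper opens to 88 mm and grips with 3 to 60 N. Pads are 18 mm wide; open, the fingers measure 123 mm over their backs; the gripper's body (75 mm by 187 mm) begins 45 mm behind the grasp point.
Start: joints at [71.282, 15.12, 91.902, -0, 72.978, -2.114], TCP at [192.886, 646.848, 206.406] pointing down, gripper open.
Joint ranges: [-150.88, 150.88], [-54.13, 125.18], [17.81, 147.31], [-75.09, 255.09], [0, 152.58], [-146.25, 146.25]. Speed limits (degrees/s): [147.25, 147.25, 180, 180, 180, 180].

## Interface

Orientations are given as a 3x3 rotation matrix whose columns are the frame's x, y, z axes.
In Python, from cell import telemetry, vision, close_job, env gives the robot as it stands. The module is installed in compiled form; this text tells all that it offers.
- The arm moves only by the tool send_rows, never from a script. Its argument "moves" is one flat list of numbers, 4 for each row, row after row: the shift along the tool's x, y, z in mm, then the turn about the tool's z in degrees. In form: [dx, dy, dz, roll, dx, dy, dz, roll, ...]. A call has 1 to 20 rows; each row shifts and turns the commanded pose from where the row before left it, along the tool's axes as they then stand; what a row does not reach is not made up. A row lasts 1/12 s, in which the tool goes at most 41.7 mm and 7.16 degrees, less where a joint would pass 70% of its speed; a pose out of reach is approached as far as the arm can. A call with a gripper value outside its range is refused whole. "jaw" is the opening in per cent of the stroke, from 0 (shut) to 100 (fully open), set as the call begins (left out, the last holds). The fingers move at their own pace and stop on an object; "squeeze" is the grip in N (left out, the last holds). Time passes only in rows, so rows that do not move let the fingers close. It gives the time, the measured TCP pose, the force, the opening and the grip force at its end, in the units of the state.
- telemetry.get_state(): the state, without advancing time (a new reading comes with each control period).
- vision.snapshot(name): name is "scene" or "top" or "wrist"; returns the picture (384x512x3 uint8, red, green, blue); there is no depth.
- vision.get_calibration(name): a dict with "intrinsics" (3x3 intrinsics, pixels), "world_to_cam" (4x4, takes a point from world to camera coordinates); the wrist camera has in their place "mount" (4x4, takes a point from camera to tool coordinates, whose origin is the TCP and whose axes are the flange's). Camera axes: x right, y up, looking along -z (the intrinsics and any distortion apply to the point x, -y, -z); pixel columns grow to the right and rows downward; lengths in mm; the calibration is good to about 2 mm. A picture is of the moment at which its call begins: read the wrist's pose just before it. get_calibration takes no time and is no camera call.
- close_job(): hands the job in; it is judged then, once.
The state is a dict: "time_s": time; "joint_pos": joint angles; "dq": joint speeds; "joint_efforts": joint torques, N m; "tool_pos": TCP position; "tcp_rot": TCP orientation; "contact_force": force on the tool from outside, world axes, zero at the start; "wrist_torque": the same for the moment, N m; "finger_gap": finger opening in mm; "grasp_force": force on a finger pad.
Only numpy, scipy, OpenCV 4.12 (cv2) and the standard library are available. Lean on these libraries where they do the work, as an engineer would, in place of code of your own. Each camera call takes 0.05 s, during which the arm holds its last target. There are 200 camera calls.

## Task

Fit the slicing blade into the vegetable slicer: lay it flat in the blade seat with its notch over the locating pin, slide it gently along until the notch bears on the pin and press it snug there for a moment, then let go and flip the clamp fully down onto it. Feel your way and do not force the blade against the pin or the seat, and leave the grater plate and the other kitchen things where they are.

Things in the scene. Friction and masses are not known exactly. Their poses are not given: they have to be found in the camera images.
- slicer: Vegetable slicer (mandoline): white plastic body 340 long (its x) x 150 wide (its y), rail tops 78 high, fixed to the counter, black handle at its +x end. Origin: centre of its underside; z up. All slicer offsets below are in mm in this frame. The rails are 12 thick, inner faces at y = -63 and +63. Decks between them have tops at z = 70 and are cut away across the middle for the blade seat.
- seat (a point): Blade seat, this point at x 0, y -3, z 63 of the slicer, axes as its: where the underside of the seated blade's centre comes if the pin is set mid-slot (else it shifts in y with the pin). A pocket open above, x -29 to 29, y -63 to 63 between the rails. The blade rests on two ledges with tops at z 63, one by each rail (|y| 41 to 63); hollow between them down to z 4.
- opening (a point): Finger opening in the deck on the +x side of the seat, this point its middle at x 48, y 0, z 70 of the slicer. It joins the pocket: x 29 to 67, y -32 to 32, hollow down to z 4. A like one is on the -x side (x -29 to -67). So fingers on both long sides of the blade can go down beside it.
- pin_slot (a point): Middle of the short slot in the slicer's -y ledge in which the locating pin is set: x 0, y -47.5, z 63 (ledge top) of the slicer; axes as its. The pin: steel, upright, 7 in diameter, 11 high above the ledge, the top 3 tapering to 3 across, locked hard at x 0 but anywhere from 3.5 to -3.5 of this point along y. Where it is set is not measured: find it by feel or look.
- blade_mid (a point): Slicing blade: flat black plate 50 (its x) x 110 (its y) x 7 thick with a smooth steel blade and throat slot along its middle, about 0.12 kg, loose and flat on the counter left or right of the slicer. This point is its centre, half-way up; z up. Its -y end has an open notch 10 wide, 14 deep, on the middle line. Grip it across the 50 near the centre. In the seat its axes lie as the slicer's.
- blade_notch (a point): Point of the slicing blade 44.5 from its centre towards the notch end (its -y), half-way up, where the pin's axis comes when the notch bottom bears on the pin; axes as the blade's. The notch has 1.5 play to either side (x) of the pin. Laid in with this point 5 to the +y side of pin_slot, the blade clears the rails and the notch is over the pin, 1.5 to 8.5 short of home.
- clamp (a joint): Flip clamp on the slicer's +y rail: angle in rad, 0 = down flat (its pad on the blade), up to 2.05 = thrown back outwards past upright (1.57 = upright). Hinge along the slicer's x. It stays where it is left (stiff hinge, about 1 N at its tip). It starts open, at 1.75 or more.
- clamp_hinge (a point): On the clamp's hinge axis: x 0, y 70, z 84 of the slicer. Axes as the slicer's.
- clamp_tip (a point): Free end of the clamp arm, 42 from the hinge; arm 24 wide (slicer's x), 5 thick, with a black pad 20 x 16 on its inner side, 21 to 37 from the hinge, its face 14 from the arm's middle plane. Shut, the arm points along the slicer's -y with its top at z 86.5 of the slicer and the pad touches the top of the seated blade.
- grater_mid (a point): Grater plate, not wanted: flat black plate 50 x 110 x 7 like the slicing blade but with steel bumps and no notch, lying loose on the other side of the slicer. This point is its centre.
- dish: Green ceramic dish, 144 across, 45 high, loose; origin at its foot.
- ladle: Steel ladle lying down; bowl 84 across, 30 high, handle 260 to its -x. Origin under the bowl.
- spatula: Wooden spatula lying along its x, 285 long, 55 wide at the blade, 8 thick. Origin about 8 from its middle, on the counter.
- salt_jar: Glass jar with wooden cap, 68 across, 100 high. Origin under it.
Not all that is in view belongs to the job. What is shaped like the part that bears blade_mid but yellow is not meant.

How it is judged (in metres and radians):
On the way, in this order (a step that is already met when the one before it is completed fails the run):
1. The blade lies flat in the seat, its notch over the pin and pressed snug against it (1.5 N or more for a moment) (y of blade_notch in the frame of pin between -0.002 and 0.002 m and x of blade_notch in the frame of pin between -0.003 and 0.003 m and z of blade_notch in the frame of pin between 0.0015 and 0.0055 m and angle between blade_mid's own z axis and vertical below 0.05 rad and angle between the y axis of blade_mid and the y axis of slicer, either way round below 0.08 rad and contact force between pin and blade above 1.5 N), for 0.15 s.
2. The clamp is down, the blade still home on the pin (y of blade_notch in the frame of pin between -0.002 and 0.002 m and x of blade_notch in the frame of pin between -0.003 and 0.003 m and z of blade_notch in the frame of pin between 0.0015 and 0.0055 m and angle between blade_mid's own z axis and vertical below 0.05 rad and angle between the y axis of blade_mid and the y axis of slicer, either way round below 0.08 rad and value of joint clamp below 0.08 rad), for 0.2 s.
At the end, for the whole second after the job is handed in: The slicing blade lies flat in the seat, at rest, notch over the pin and within 2 mm of bearing on it (3 mm to the sides, square to the slicer within 0.08 rad, not tilted over 0.05 rad), and the clamp is down to within 0.08 rad of flat, with everything released (all of step 2 and linear speed of blade below 0.01 m/s); the robot touches nothing.
It fails at once if The blade is forced against the pin (over 15 N) (contact force between pin and blade above 15 N).
It fails at once if The blade is forced against the seat while it is being laid in, the clamp still up (over 25 N) (contact force between slicer and blade above 25 N and value of joint clamp above 0.3 rad).
It fails at once if The grater plate is moved by more than 20 mm (distance of grater_mid from where it was at the start of the episode above 0.02 m).
It fails at once if The dish, ladle, spatula or jar is moved by more than 20 mm (distance of any of dish, ladle, spatula, salt_jar from where it was at the start of the episode above 0.02 m).
It also fails if it takes over 61 s, if anything falls off the work surface, if the arm or the gripper's body presses on something with over 40 N, if the wrist force passes 120 N, or if a joint passes its speed limit or range.

## Working session

There is one attempt and no reset: what is moved stays moved. The work goes in short steps, Python scripts to look and compute and a tool call to move; the robot and the scene stay as the last step left them, time stands still between calls to the robot, and variables do not carry over. Pictures are saved under pics/ and viewed, at most 10 in all, crops included, and the job is handed in when it is done.

Besides the shell and the picture viewer there is one more tool, called as name(argument=value, ...) on one line, values as JSON. send_rows: Moves the arm, as the interface text tells. Its arguments: {"type":"object","properties":{"moves":{"type":"array"},"jaw":{"type":"number"},"squeeze":{"type":"number"}},"required":["moves"]}

```bash
mkdir -p pics; cat > h.py <<'E'
import numpy as np, cv2
from cell import telemetry, vision, close_job, env
def save(cam,fn):
    im=vision.snapshot(cam); cv2.imwrite('pics/'+fn,im[:,:,::-1]); return im
def ray(cam,u,v,st=None):
    c=vision.get_calibration(cam); K=np.array(c['intrinsics'])
    d=np.linalg.inv(K)@np.array([u,v,1.]); d=np.array([d[0],-d[1],-d[2]])
    if cam=='wrist':
        M=np.array(c['mount']); T=np.eye(4); T[:3,:3]=st['tcp_rot']; T[:3,3]=st['tool_pos']; M=T@M
    else: M=np.linalg.inv(np.array(c['world_to_cam']))
    return M[:3,3],M[:3,:3]@d
def onplane(cam,u,v,z,st=None):
    o,d=ray(cam,u,v,st); return o+d*(z-o[2])/d[2]
def proj(cam,p,st=None):
    c=vision.get_calibration(cam); K=np.array(c['intrinsics'])
    if cam=='wrist':
        M=np.array(c['mount']); T=np.eye(4); T[:3,:3]=st['tcp_rot']; T[:3,3]=st['tool_pos']; W=np.linalg.inv(T@M)
    else: W=np.array(c['world_to_cam'])
    q=W@np.append(p,1); q=K@np.array([q[0],-q[1],-q[2]]); return q[:2]/q[2]
E
python3 - <<'E'
from h import *
st=telemetry.get_state(); print(st['tool_pos'],np.round(st['tcp_rot'],3).tolist(),st['finger_gap'])
a=save('scene','s.png');b=save('top','t.png');w=save('wrist','w.png')
cv2.imwrite('pics/st.png',cv2.resize(np.vstack([np.hstack([a,b]),])[:,:,::-1],(800,300)))
for n in('scene','top','wrist'): print(vision.get_calibration(n))
E
```

```text
[192.64715544 646.11553543 205.11658216] [[-0.958, 0.286, -0.001], [0.286, 0.958, -0.002], [0.0, -0.002, -1.0]] 88.16436448584645
{'intrinsics': array([[380.05607526,   0.        , 257.78986411],
       [  0.        , 380.05607526, 190.52783787],
       [  0.        ,   0.        ,   1.        ]]), 'world_to_cam': array([[-2.15508014e-02,  9.99677711e-01, -1.34177975e-02,
         2.33375205e+01],
       [-6.48684357e-01, -3.76929161e-03,  7.61048223e-01,
         2.86118206e+02],
       [ 7.60752370e-01,  2.51051145e-02,  6.48556524e-01,
        -1.83731037e+03],
       [ 0.00000000e+00,  0.00000000e+00,  0.00000000e+00,
         1.00000000e+00]])}
{'intrinsics': array([[373.06140476,   0.        , 254.44033047],
       [  0.        , 373.06140476, 196.25547504],
       [  0.        ,   0.        ,   1.        ]]), 'world_to_cam': array([[-1.08748641e-02, -9.99919350e-01, -6.55979857e-03,
        -1.41679494e+01],
       [ 9.97547913e-01, -1.13021833e-02,  6.90682419e-02,
        -5.26705606e+02],
       [-6.91368116e-02, -5.79260563e-03,  9.97590370e-01,
        -1.26024917e+03],
       [ 0.00000000e+00,  0.00000000e+00,  0.00000000e+00,
         1.00000000e+00]])}
{'intrinsics': array([[329.63533524,   0.        , 260.28283712],
       [  0.        , 329.63533524, 191.99762029],
       [  0.        ,   0.        ,   1.        ]]), 'mount': array([[-5.85452354e-04,  9.55664653e-01,  2.94456666e-01,
         7.65081172e+01],
       [ 9.99999553e-01,  7.78130773e-04, -5.37192740e-04,
        -6.11663436e-02],
       [-7.42501906e-04,  2.94456220e-01, -9.55664681e-01,
        -1.77835155e+02],
       [ 0.00000000e+00,  0.00000000e+00,  0.00000000e+00,
         1.00000000e+00]])}
```

View pics/t.png

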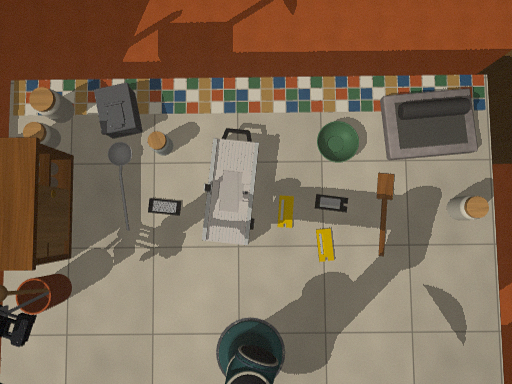

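View pics/s.png

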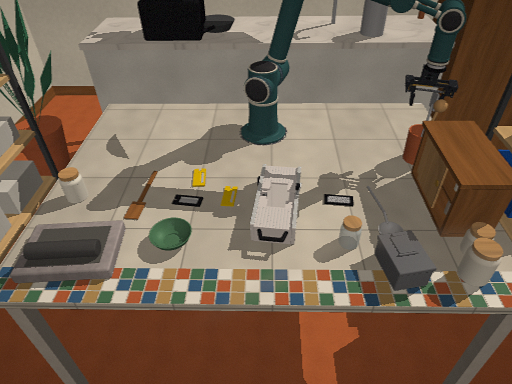

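The top view shows the slicer at about (231,190) with its handle up, which is world +x. The slicing blade is at (331,203), the grater at (165,207), and there are yellow decoys at (286,211) and (325,244). I'll enlarge the view and measure.

```bash
python3 - <<'E'
from h import *
a=cv2.imread('pics/t.png')
c=a[120:250,195:360]; cv2.imwrite('pics/tc.png',cv2.resize(c,(792,624)[:2],interpolation=cv2.INTER_CUBIC)[:600])
g=cv2.cvtColor(a,cv2.COLOR_BGR2HSV)
sub=np.zeros(a.shape[:2],np.uint8); sub[185:222,308:356]=1
m=((g[:,:,2]<75)&(sub>0)).astype(np.uint8)
m=cv2.morphologyEx(m,cv2.MORPH_CLOSE,np.ones((9,9)))
n,l,s,ce=cv2.connectedComponentsWithStats(m); print(s,ce)
i=1+np.argmax(s[1:,4]); pts=np.argwhere(l==i)[:,::-1].astype(np.float32)
P=np.array([onplane('top',u,v,7)[:2] for u,v in pts],np.float32); print('blade',cv2.minAreaRect(P))
# slicer white outline handle: body bright
sub[:]=0; sub[125:250,198:264]=1
m=((g[:,:,2]>130)&(g[:,:,1]<25)&(sub>0)).astype(np.uint8)
n,l,s,ce=cv2.connectedComponentsWithStats(m); i=1+np.argmax(s[1:,4]); print(s[i],ce[i])
pts=np.argwhere(l==i)[:,::-1]
P=np.array([onplane('top',u,v,78)[:2] for u,v in pts],np.float32); print('slicer',cv2.minAreaRect(P))
E
```

```text
[[     0      0    512    384 196320]
 [   315    194     33     19    288]] [[255.38816728 191.48331296]
 [331.73263889 202.875     ]]
blade ((502.29534912109375, -283.4133605957031), (110.09896850585938, 51.47697067260742), 82.08712768554688)
[250 143   9  52 201] [253.6318408  168.28855721]
slicer ((614.6209106445312, -18.733301162719727), (13.042181015014648, 169.827880859375), 83.11259460449219)
```

View pics/tc.png

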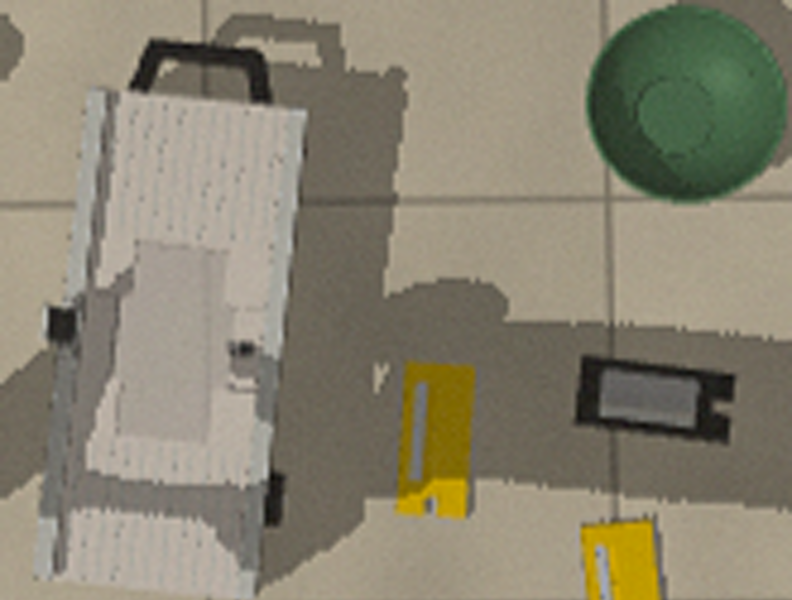

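```bash
python3 - <<'E'
from h import *
f=lambda u,v,z:onplane('top',195+u/4.8-.4,120+v/4.8-.4,z)[:2]
C=[f(*p,78) for p in((90,90),(305,110),(258,597),(37,578))]; print(np.round(C,1))
C=np.array(C); print('c',C.mean(0)); x=C[0]+C[1]-C[2]-C[3]; y=C[0]+C[3]-C[1]-C[2]
print(np.degrees(np.arctan2(x[1],x[0])),np.degrees(np.arctan2(-y[0],y[1])),np.linalg.norm(x)/2,np.linalg.norm(y)/2)
th=np.arctan2(x[1],x[0]);R=np.array([[np.cos(th),-np.sin(th)],[np.sin(th),np.cos(th)]])
print('pin slicer',R.T@(f(243,348,74)-C.mean(0)),'clamp',R.T@(f(62,325,110)-C.mean(0)))
B=np.array([f(*p,7) for p in((583,355),(735,374),(728,443),(576,424))]);print('blade',np.round(B,1),B.mean(0))
x=B[0]+B[1]-B[2]-B[3]; y=B[0]+B[3]-B[1]-B[2]
print(np.degrees(np.arctan2(x[1],x[0])),np.degrees(np.arctan2(-y[0],y[1])),np.linalg.norm(x)/2,np.linalg.norm(y)/2)
print(np.linalg.inv(vision.get_calibration('top')['world_to_cam'])[:3,3])
E
```

```text
[[715.7 113.3]
 [699.9 -34.5]
 [367.7   1. ]
 [382.  150.2]]
c [541.34070157  57.5172086 ]
-6.2113041914591705 -5.782406344438511 334.8685417917879 149.2572215316028
pin slicer [  0.50636276 -48.00791109] clamp [ 1.33741791 71.77585904]
blade [[ 534.2 -232.9]
 [ 519.3 -341.8]
 [ 469.8 -335.3]
 [ 484.6 -226.8]] [ 501.97086572 -284.20359685]
-7.204820179242892 -7.797724014809205 49.95169485815788 109.70761350489684
[ 438.13039377  -27.41985643 1293.49812387]
```

Measured poses:

| Item | x, y (mm) | Yaw |
|---|---|---|
| Slicer | (541, 57.5) | about -6° |
| Blade | (502, -284) | about -7.5°, notch towards -y |

The pin shows at crop pixel (243,348) and the clamp is up at (62,325). I'll move over the blade now.

send_rows(moves=[0,0,0,0,0,0,0,6.8,0,0,0,6.8,0,0,0,6.8,0,0,0,6.8,0,0,0,6.8,0,0,0,6.8,0,0,0,6.8,0,0,0,6.8,0,0,0,6.8,0,0,0,6.8,0,0,0,6.7,0,0,0,6.7], jaw=100)

```text
time_s: 1.23
tool_pos: [192.8, 646.7, 206.1]
tcp_rot: [[0.145, 0.989, -0.0], [0.989, -0.145, -0.0], [-0.001, -0.0, -1.0]]
contact_force: [-0.2, 0.2, -0.1]
finger_gap: 88.3
grasp_force: 0.0
```

send_rows(moves=[-20,15,0,0,-32,22,0,0,-32,22,0,0,-32,22,0,0,-34,20,0,0,-36,18,0,0,-36,18,0,0,-36,18,0,0,-36,18,0,0,-36,18,0,0,-36,18,0,0,-36,18,0,0,-36,18,0,0,-36,18,0,0,-36,18,0,0,-36,18,0,0,-36,18,0,0,-36,18,0,0,-36,18,0,0,-36,18,0,0])

```text
time_s: 2.9
tool_pos: [464.3, -90.2, 206.6]
tcp_rot: [[0.14, 0.99, 0.001], [0.99, -0.14, -0.0], [0.0, 0.001, -1.0]]
contact_force: [1.6, 0.3, 0.0]
finger_gap: 87.9
grasp_force: 0.0
```

send_rows(moves=[-30,10,10,0,-32,11,15,0,-32,11,15,0,-32,11,15,0,-32,11,15,0,-18,6,10,0,-4,2,4,0,0,0,0,0,0,0,0,0])

```text
time_s: 3.65
tool_pos: [500.2, -274.3, 122.2]
tcp_rot: [[0.14, 0.99, -0.001], [0.99, -0.14, 0.001], [0.001, -0.001, -1.0]]
contact_force: [0.2, 0.6, 0.3]
finger_gap: 87.8
grasp_force: 0.0
```

```bash
python3 - <<'E'
from h import *
st=telemetry.get_state(); print(st['tool_pos'],np.round(st['tcp_rot'],3).tolist())
w=save('wrist','w1.png'); np.save('w1.npy',np.array([0]))
import pickle; pickle.dump(st,open('w1.pkl','wb'))
E
```

```text
[ 500.2033974  -274.34451867  122.19947237] [[0.14, 0.99, -0.001], [0.99, -0.14, 0.001], [0.001, -0.001, -1.0]]
```

View pics/w1.png

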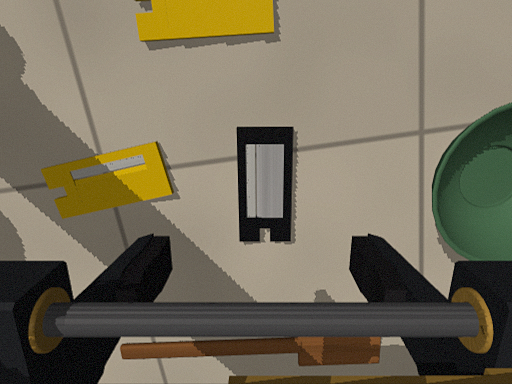

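The wrist view shows the blade at (237..295, 127..242) with its notch at the bottom (265,235). No obstacles near the fingers.

```bash
python3 - <<'E'
from h import *; import pickle
st=pickle.load(open('w1.pkl','rb')); a=cv2.imread('pics/w1.png')
m=(a.max(2)<60).astype(np.uint8); m[:120]=0;m[248:]=0;m[:,:225]=0;m[:,305:]=0
m=cv2.morphologyEx(m,cv2.MORPH_OPEN,np.ones((3,3)))
pts=np.argwhere(m)[:,::-1]; P=np.array([onplane('wrist',u,v,7,st)[:2] for u,v in pts],np.float32)
r=cv2.minAreaRect(P);print(r)
c=np.array(r[0]); R=np.array(st['tcp_rot']); d=np.append(c,2)-st['tool_pos']; print('tool delta',R.T@d, np.degrees(np.arctan2(R[1,1],R[0,1])))
E
```

```text
Traceback (most recent call last):
  File "h.py", line 13, in onplane
    o,d=ray(cam,u,v,st); return o+d*(z-o[2])/d[2]
        ~~~^^^^^^^^^^^^
  File "h.py", line 6, in ray
    c=vision.get_calibration(cam); K=np.array(c['intrinsics'])
ValueError: time passes only in moves, steps and waits
```

```bash
sed -i 's/^from cell.*/&\nimport functools\ncal=functools.lru_cache(None)(lambda n: vision.get_calibration(n))/; s/c=vision.get_calibration(cam)/c=cal(cam)/' h.py; cat > m.py <<'E'
from h import *; import pickle
st=pickle.load(open('w1.pkl','rb')); a=cv2.imread('pics/w1.png')
m=(a.max(2)<60).astype(np.uint8); m[:120]=0;m[248:]=0;m[:,:225]=0;m[:,305:]=0
m=cv2.morphologyEx(m,cv2.MORPH_OPEN,np.ones((3,3)))
pts=np.argwhere(m)[:,::-1]; P=np.array([onplane('wrist',u,v,7,st)[:2] for u,v in pts],np.float32)
r=cv2.minAreaRect(P);print(r)
c=np.array(r[0]); R=np.array(st['tcp_rot']); d=np.append(c,2)-st['tool_pos']; print('tool delta',R.T@d, np.degrees(np.arctan2(R[1,1],R[0,1])))
E
python3 m.py
```

```text
((502.5377197265625, -283.1478576660156), (108.81565856933594, 49.58240509033203), 82.34468078613281)
tool delta [ -8.50049844   3.65641543 120.18832368] -8.028688096918659
```

send_rows(moves=[-3,1.3,0,-0.4,-3,1.2,10,0,-2.5,1.2,20,0,0,0,25,0,0,0,25,0,0,0,18,0,0,0,10,0,0,0,6,0,0,0,3,0,0,0,2,0,0,0,1,0,0,0,0,0,0,0,0,0])

```text
time_s: 4.78
tool_pos: [503.8, -284.4, 3.4]
tcp_rot: [[0.132, 0.991, 0.002], [0.991, -0.132, -0.001], [-0.001, 0.002, -1.0]]
contact_force: [-0.6, 0.1, 0.5]
finger_gap: 88.3
grasp_force: 0.0
```

send_rows(moves=[0,0,0,0,0,0,0,0,0,0,0,0,0,0,0,0,0,0,0,0,0,0,0,0,0,0,0,0,0,0,0,0], jaw=40, squeeze=15)

```text
time_s: 5.45
tool_pos: [503.0, -283.9, 2.3]
tcp_rot: [[0.132, 0.991, -0.0], [0.991, -0.132, 0.0], [0.0, -0.0, -1.0]]
contact_force: [0.4, -0.2, 0.2]
finger_gap: 36.6
grasp_force: 0.0
```

```bash
python3 - <<'E'
from h import *
st=telemetry.get_state(); print(st['tool_pos'],st['finger_gap'],st['grasp_force'],st['contact_force'])
save('wrist','w2.png')
E
```

```text
[ 502.98866105 -283.86099017    2.32680684] 36.57195306038126 0.0 [ 0.35476197 -0.21597145  0.24231817]
```

View pics/w2.png

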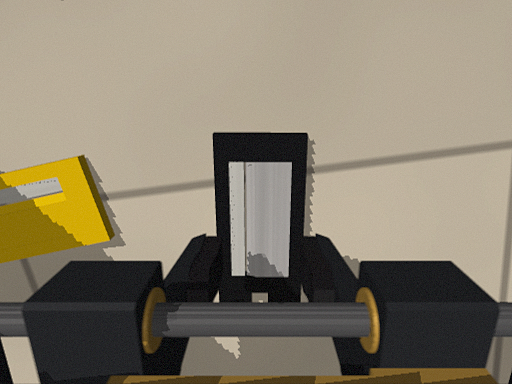

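send_rows(moves=[0,0,0,0,0,0,0,0,0,0,0,0])

```text
time_s: 5.75
tool_pos: [503.0, -283.9, 2.4]
tcp_rot: [[0.132, 0.991, -0.0], [0.991, -0.132, 0.0], [0.0, -0.0, -1.0]]
contact_force: [0.1, -0.4, -1.4]
finger_gap: 35.7
grasp_force: 0.0
```

```bash
python3 - <<'E'
from h import *
st=telemetry.get_state(); R=np.array(st['tcp_rot']); t=np.array(st['tool_pos'])
for p in ([0,0,0],[0,18,0],[0,25,0],[0,18,-19],[55,25,-5],[-55,0,-5]): print(p,proj('wrist',t+R@np.array(p),st))
E
```

```text
[0, 0, 0] [260.89051058 227.25191894]
[0, 18, 0] [291.73576694 227.23297749]
[0, 25, 0] [303.7311383  227.22561137]
[0, 18, -19] [295.02166963 241.4661956 ]
[55, 25, -5] [308.97644603 133.25712011]
[-55, 0, -5] [260.91017145 312.72284087]
```

send_rows(moves=[0,0,0,0,0,0,0,0,0,0,0,0,0,0,0,0], jaw=25)

```text
time_s: 6.08
tool_pos: [503.1, -283.9, 2.4]
tcp_rot: [[0.132, 0.991, -0.0], [0.991, -0.132, -0.0], [-0.0, -0.0, -1.0]]
contact_force: [-0.8, -1.3, 0.1]
finger_gap: 22.2
grasp_force: 0.0
```

```bash
python3 - <<'E'
from h import *
st=telemetry.get_state(); print(st['tool_pos'],st['finger_gap'],st['grasp_force'],st['contact_force'])
a=cv2.imread('pics/w2.png');b=save('wrist','w3.png')[:,:,::-1]
cv2.imwrite('pics/w23.png',cv2.resize(np.hstack([a[120:340,150:370],b[120:340,150:370]]),(800,400)))
E
```

```text
[ 503.05079552 -283.87819433    2.4291408 ] 22.235094502179063 0.0 [-0.84434904 -1.3269013   0.14452001]
```

View pics/w23.png

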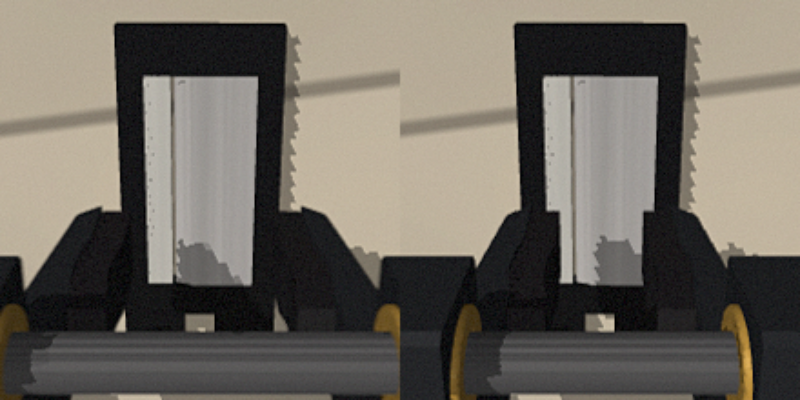

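```bash
python3 - <<'E'
from h import *
print({k:getattr(env,k) for k in dir(env) if not k.startswith('_')})
st=telemetry.get_state(); R=np.array(st['tcp_rot']); t=np.array(st['tool_pos'])
for h in(0,-15,-30): print(h,[proj('wrist',t+R@np.array([9,s*11.1,h]),st) for s in(-1,1)])
E
```

```text
{'Unreachable': <class 'cell.Unreachable'>, 'hold_point_z': 18.700000000000003}
0 [array([241.60358137, 212.80708928]), array([280.17611555, 212.78340849])]
-15 [array([240.0816123, 222.7888115]), array([281.80771167, 222.76318973])]
-30 [array([238.28862293, 234.54800051]), array([283.72984946, 234.52009115])]
```

send_rows(moves=[0,0,0,0,0,0,0,0,0,0,0,0,0,0,0,0,0,0,0,0,0,0,0,0,0,0,0,0,0,0,0,0], jaw=100)

```text
time_s: 6.8
tool_pos: [503.0, -283.9, 2.4]
tcp_rot: [[0.132, 0.991, -0.0], [0.991, -0.132, -0.0], [-0.0, -0.0, -1.0]]
contact_force: [-0.3, 0.5, -0.2]
finger_gap: 73.2
grasp_force: 0.0
```

Wrist picture: the shut fingers' tips are at (238,235) and (285,235). That matches a point 30 mm short of the reported TCP, and the fingers passed over the blade. So the tips look about 30 mm above where the state puts them. I'll check this by feeling downward in small steps.

send_rows(moves=[0,0,1,0,0,0,1,0,0,0,1,0,0,0,1,0,0,0,0,0,0,0,0,0])

```text
time_s: 7.3
tool_pos: [503.0, -283.9, -1.7]
tcp_rot: [[0.132, 0.991, -0.0], [0.991, -0.132, 0.0], [0.0, -0.0, -1.0]]
contact_force: [0.1, 0.4, -1.4]
finger_gap: 88.0
grasp_force: 0.0
```

The reported z is below 0 with no contact, so the TCP offset is confirmed. Continuing down.

send_rows(moves=[0,0,3,0,0,0,3,0,0,0,3,0,0,0,3,0,0,0,2,0,0,0,1,0,0,0,0,0,0,0,0,0])

```text
time_s: 7.97
tool_pos: [503.0, -283.9, -16.7]
tcp_rot: [[0.132, 0.991, -0.0], [0.991, -0.132, 0.0], [0.0, -0.0, -1.0]]
contact_force: [0.0, -0.0, 0.0]
finger_gap: 88.0
grasp_force: 0.0
```

send_rows(moves=[0,0,2,0,0,0,2,0,0,0,0,0,0,0,0,0])

```text
time_s: 8.3
tool_pos: [502.9, -283.8, -20.8]
tcp_rot: [[0.132, 0.991, -0.0], [0.991, -0.132, 0.0], [0.0, -0.0, -1.0]]
contact_force: [-0.1, -0.7, -0.1]
finger_gap: 88.1
grasp_force: 0.0
```

```bash
python3 - <<'E'
from h import *
st=telemetry.get_state(); print(st['tool_pos'],st['finger_gap'],st['contact_force'])
save('wrist','w4.png')
R=np.array(st['tcp_rot']); t=np.array(st['tool_pos'])
for h in(-24,-27,-30,-33): print(h,[proj('wrist',t+R@np.array([9,s*44,h]),st) for s in(-1,1)])
E
```

```text
[ 502.86224532 -283.75940541  -20.7915195 ] 88.1431398941235 [-0.11638514 -0.70467334 -0.1150456 ]
-24 [array([174.01538635, 229.64162909]), array([347.94830781, 229.53482707])]
-27 [array([172.50718822, 232.07221683]), array([349.48318226, 231.96354106])]
-30 [array([170.94527641, 234.58936867]), array([351.07272034, 234.47875223])]
-33 [array([169.32672942, 237.19779285]), array([352.71989521, 237.08516517])]
```

View pics/w4.png

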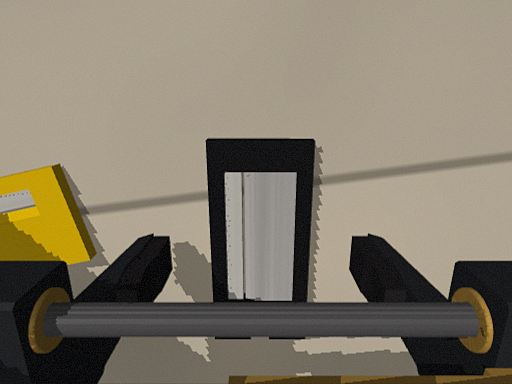

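Tips at (171,236) and (351,236) put the offset at about 31 mm, so the tips are about 10 mm above the counter. I'll feel down the rest.

send_rows(moves=[0,0,2,0,0,0,2,0,0,0,1,0,0,0,1,0,0,0,0,0,0,0,0,0])

```text
time_s: 8.85
tool_pos: [503.0, -283.8, -26.7]
tcp_rot: [[0.132, 0.991, -0.0], [0.991, -0.132, 0.0], [0.0, -0.0, -1.0]]
contact_force: [-0.2, 0.2, -0.4]
finger_gap: 88.1
grasp_force: 0.0
```

send_rows(moves=[0,0,1,0,0,0,1,0,0,0,0,0,0,0,0,0])

```text
time_s: 9.18
tool_pos: [503.0, -283.8, -28.7]
tcp_rot: [[0.132, 0.991, -0.0], [0.991, -0.132, 0.0], [0.0, -0.0, -1.0]]
contact_force: [0.0, 0.7, 0.3]
finger_gap: 88.3
grasp_force: 0.0
```

send_rows(moves=[0,0,0.5,0,0,0,0.5,0,0,0,0,0,0,0,0,0])

```text
time_s: 9.52
tool_pos: [503.0, -283.8, -29.6]
tcp_rot: [[0.132, 0.991, -0.0], [0.991, -0.132, 0.0], [0.0, -0.0, -1.0]]
contact_force: [-0.8, 0.2, -0.1]
finger_gap: 88.3
grasp_force: 0.0
```

send_rows(moves=[0,0,0,0,0,0,0,0,0,0,0,0,0,0,0,0,0,0,0,0,0,0,0,0,0,0,0,0,0,0,0,0], jaw=45, squeeze=15)

```text
time_s: 10.18
tool_pos: [503.0, -283.9, -29.6]
tcp_rot: [[0.132, 0.991, -0.0], [0.991, -0.132, -0.0], [-0.0, -0.0, -1.0]]
contact_force: [-1.3, 0.0, 0.1]
finger_gap: 49.8
grasp_force: 15.0
```

The grip holds at a 49.8 mm gap and 15 N. Next I'll lift and go to a viewpoint short of the slicer to see the seat and pin beyond the blade.

send_rows(moves=[0,0,-4,0,0,0,-12,0,0,0,-20,-0.8,0,0,-24,-0.8,10,0,-24,0,22,0.6,-16,0,32,0.6,-8,0,36,0.6,-2,0,36,0.6,0,0,30,0,0,0,20,0,0,0,12,0,0,0,6,0,0,0,0,0,0,0,0,0,0,0])

```text
time_s: 11.43
tool_pos: [526.9, -81.9, 80.7]
tcp_rot: [[0.104, 0.995, 0.0], [0.995, -0.104, -0.001], [-0.001, 0.0, -1.0]]
contact_force: [-0.5, -0.0, 0.2]
finger_gap: 50.0
grasp_force: 15.0
```

```bash
python3 - <<'E'
from h import *; import pickle
st=telemetry.get_state(); print(st['tool_pos'],st['finger_gap'],st['grasp_force'],st['contact_force'],np.round(st['tcp_rot'],3).tolist())
b=save('wrist','w5.png')[:,:,::-1]; pickle.dump(st,open('w5.pkl','wb'))
cv2.imwrite('pics/w5b.png',cv2.resize(b,(800,600),interpolation=cv2.INTER_CUBIC))
E
```

```text
[526.92664741 -81.85072024  80.70394706] 50.00423380883709 14.999555200338364 [-0.51598328 -0.04743712  0.20368668] [[0.104, 0.995, 0.0], [0.995, -0.104, -0.001], [-0.001, 0.0, -1.0]]
```

View pics/w5b.png

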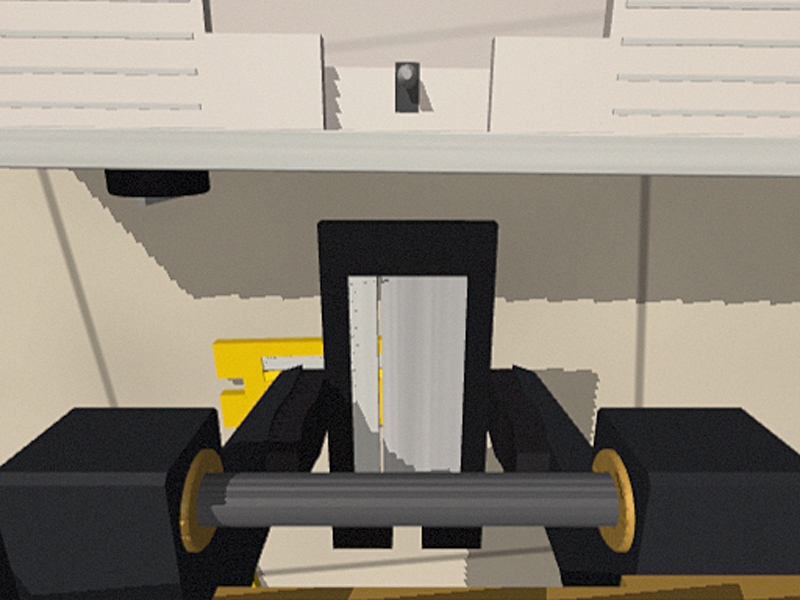

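The view is clear. The pin top is at (405,71) in the dark slot, which spans (396..419, 62..111). The pocket side edges are at x≈323 and 491, and the far edge of the blade runs from (319,221) to (497,221).

```bash
python3 - <<'E'
from h import *; import pickle
st=pickle.load(open('w5.pkl','rb')); R=np.array(st['tcp_rot']); t=np.array(st['tool_pos'])
def f(u,v,z): return R.T@(onplane('wrist',u/1.5625-.2,v/1.5625-.2,z,st)-t)
for n,u,v,z in [('pintop',405,71,74),('slotT',408,62,63),('slotB',407,111,63),('slotL',396,90,63),('slotR',419,90,63),
 ('pocketL top',322,36,70),('pocketL bot',324,130,70),('pocketR top',493,38,70),('pocketR bot',490,131,70),('railin L',100,128,78),('railin R',700,134,78),('railout L',100,168,78),('railout R',700,176,78),
 ('deckcut L',205,33,70),('deckcut R',620,38,70),('bladeL',319,221,t[2]+36.6),('bladeR',497,221,t[2]+36.6)]:
    print(n,np.round(f(u,v,z),1))
E
```

```text
pintop [98.6 -1.   6.6]
slotT [1.028e+02 1.000e-01 1.760e+01]
slotB [86.8 -0.3 17.7]
slotL [93.7 -4.2 17.6]
slotR [93.7  3.9 17.7]
pocketL top [109.7 -28.4  10.6]
pocketL bot [ 80.2 -29.1  10.6]
pocketR top [109.1  28.2  10.7]
pocketR bot [79.8 28.6 10.7]
railin L [  80.7 -102.3    2.6]
railin R [78.7 97.4  2.7]
railout L [  67.8 -104.6    2.6]
railout R [65.  99.7  2.7]
deckcut L [110.6 -67.   10.6]
deckcut R [109.1  70.2  10.7]
bladeL [ 55.5 -24.4 -36.6]
bladeR [ 55.5  24.3 -36.6]
```

The pin sits about 3.5 mm to the +y side of mid-slot, and the blade centre is at tool x +0.5. I'll move over the seat with the notch 3 mm short of home and stay high.

send_rows(moves=[12,-0.2,0,0.5,24,-0.2,0,0,28,-0.2,0,0,28,-0.2,0,0,24,-0.1,0,0,14,-0.1,0,0,8,-0.1,0,0,4,0,0,0,2,0,0,0,1.5,0,0,0,0,0,0,0,0,0,0,0])

```text
time_s: 12.48
tool_pos: [542.0, 62.6, 80.4]
tcp_rot: [[0.114, 0.993, -0.0], [0.993, -0.114, -0.0], [-0.0, -0.0, -1.0]]
contact_force: [-0.5, 0.2, -1.4]
finger_gap: 49.6
grasp_force: 15.0
```

```bash
python3 - <<'E'
from h import *; import pickle
st=telemetry.get_state(); R=np.array(st['tcp_rot'])
s0=pickle.load(open('w5.pkl','rb')); R0=np.array(s0['tcp_rot']); t0=np.array(s0['tool_pos'])
print(st['tool_pos'],np.degrees(np.arctan2(R[1,1],R[0,1])),np.degrees(np.arctan2(R0[1,1],R0[0,1])))
b=save('wrist','w6.png')[:,:,::-1]; pickle.dump(st,open('w6.pkl','wb'))
# where pin/slot mid lie now in tool frame (from w5)
for n,p in (('pin',[98.5,-.5,6.6]),('slot',[94.8,-.15,17.6]),('pocket',[94.5,-.2,10.6])): print(n,np.round(R.T@(t0+R0@np.array(p)-st['tool_pos']),2))
# pin via second view
cv2.imwrite('pics/w6b.png',cv2.resize(b,(800,600),interpolation=cv2.INTER_CUBIC))
E
```

```text
[542.04835142  62.60312613  80.38241792] -6.559292803861371 -5.9886973322940715
pin [-46.75   0.     6.35]
slot [-50.45   0.39  17.35]
pocket [-50.75   0.34  10.35]
```

View pics/w6b.png

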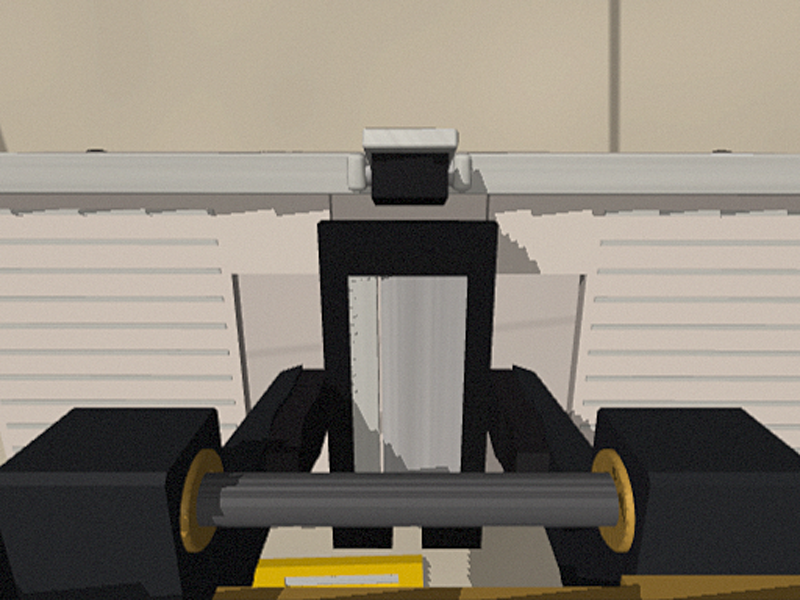

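Pin is 2.75 mm past the notch home point and centred laterally, and the clamp pad (370..447, 150..204) clears the blade's far edge. Descending.

send_rows(moves=[0,0.2,4,0,0,0,7,0,0,0,8,0,0,0,8,0,0,0,6,0,0,0,4,0,0,0,2,0,0,0,1,0,0,0,0,0,0,0,0,0,0,0,0,0])

```text
time_s: 13.45
tool_pos: [542.7, 63.5, 40.9]
tcp_rot: [[0.113, 0.994, 0.001], [0.994, -0.113, 0.0], [0.0, 0.001, -1.0]]
contact_force: [-0.6, -0.1, -2.2]
finger_gap: 49.7
grasp_force: 15.0
```

send_rows(moves=[0,0,1,0,0,0,1,0,0,0,1,0,0,0,0,0,0,0,0,0])

```text
time_s: 13.87
tool_pos: [542.1, 63.4, 37.3]
tcp_rot: [[0.113, 0.994, -0.0], [0.994, -0.113, -0.0], [-0.0, -0.0, -1.0]]
contact_force: [-0.0, 0.3, -0.4]
finger_gap: 49.6
grasp_force: 15.0
```

send_rows(moves=[0,0,1,0,0,0,1,0,0,0,0.5,0,0,0,0,0,0,0,0,0])

```text
time_s: 14.28
tool_pos: [542.2, 63.4, 34.8]
tcp_rot: [[0.113, 0.994, -0.0], [0.994, -0.113, -0.0], [-0.0, -0.0, -1.0]]
contact_force: [0.5, 0.9, -1.9]
finger_gap: 49.8
grasp_force: 15.0
```

send_rows(moves=[0,0,0.5,0,0,0,0.5,0,0,0,0,0,0,0,0,0])

```text
time_s: 14.62
tool_pos: [542.2, 63.4, 33.9]
tcp_rot: [[0.113, 0.994, -0.0], [0.994, -0.113, -0.0], [-0.0, -0.0, -1.0]]
contact_force: [0.4, 0.7, -1.4]
finger_gap: 49.7
grasp_force: 15.0
```

send_rows(moves=[0,0,0.5,0,0,0,0.3,0,0,0,0,0,0,0,0,0])

```text
time_s: 14.95
tool_pos: [542.4, 63.4, 33.4]
tcp_rot: [[0.113, 0.994, 0.0], [0.994, -0.113, -0.0], [-0.0, 0.0, -1.0]]
contact_force: [0.6, -0.9, 1.7]
finger_gap: 49.6
grasp_force: 15.0
```

send_rows(moves=[0,0,0.3,0,0,0,0.3,0,0,0,0,0,0,0,0,0])

```text
time_s: 15.28
tool_pos: [542.4, 63.4, 33.3]
tcp_rot: [[0.113, 0.994, 0.0], [0.994, -0.113, 0.0], [0.0, 0.0, -1.0]]
contact_force: [-2.7, -0.4, 7.1]
finger_gap: 49.7
grasp_force: 15.0
```

The blade is on the ledges at exactly the expected height. I'll ease off the down-force, lighten the grip and slide towards the pin.

send_rows(moves=[0,0,-0.5,0,-0.4,0,0,0,-0.5,0,0,0,-0.5,0,0,0,-0.4,0,0,0,-0.2,0,0,0,0,0,0,0,0,0,0,0], squeeze=9)

```text
time_s: 15.95
tool_pos: [542.7, 61.6, 33.4]
tcp_rot: [[0.113, 0.994, 0.001], [0.994, -0.113, 0.0], [0.001, 0.001, -1.0]]
contact_force: [0.3, 4.5, 4.2]
finger_gap: 49.7
grasp_force: 9.0
```

send_rows(moves=[-0.3,0,0,0,-0.2,0,0,0,0,0,0,0,0,0,0,0])

```text
time_s: 16.28
tool_pos: [542.5, 61.0, 33.4]
tcp_rot: [[0.113, 0.994, 0.001], [0.994, -0.113, 0.0], [0.0, 0.001, -1.0]]
contact_force: [0.8, 3.8, 5.6]
finger_gap: 49.6
grasp_force: 9.0
```

send_rows(moves=[0,0,-0.4,0,-0.3,0,0,0,0,0,0,0,0,0,0,0])

```text
time_s: 16.62
tool_pos: [542.1, 60.4, 33.4]
tcp_rot: [[0.113, 0.994, 0.0], [0.994, -0.113, -0.0], [-0.0, 0.0, -1.0]]
contact_force: [1.4, 3.0, 3.5]
finger_gap: 49.8
grasp_force: 9.0
```

send_rows(moves=[-0.3,0,0,0,-0.2,0,0,0,0,0,0,0,0,0,0,0])

```text
time_s: 16.95
tool_pos: [541.9, 60.1, 33.4]
tcp_rot: [[0.113, 0.994, 0.0], [0.994, -0.113, -0.0], [-0.0, 0.0, -1.0]]
contact_force: [2.6, 2.7, 3.1]
finger_gap: 49.7
grasp_force: 9.0
```

send_rows(moves=[-0.3,0,-0.1,0,0,0,0,0,0,0,0,0])

```text
time_s: 17.2
tool_pos: [541.7, 59.7, 33.4]
tcp_rot: [[0.113, 0.994, -0.0], [0.994, -0.113, -0.0], [-0.0, -0.0, -1.0]]
contact_force: [0.7, 1.6, 2.8]
finger_gap: 49.6
grasp_force: 9.0
```

send_rows(moves=[-0.3,0,0,0,0,0,0,0,0,0,0,0])

```text
time_s: 17.45
tool_pos: [541.6, 59.6, 33.4]
tcp_rot: [[0.113, 0.994, -0.0], [0.994, -0.113, 0.0], [0.0, -0.0, -1.0]]
contact_force: [0.7, 2.0, 2.3]
finger_gap: 49.9
grasp_force: 9.0
```

send_rows(moves=[-0.3,0,0,0,0,0,0,0,0,0,0,0])

```text
time_s: 17.7
tool_pos: [541.6, 59.5, 33.4]
tcp_rot: [[0.113, 0.994, -0.0], [0.994, -0.113, 0.0], [0.0, -0.0, -1.0]]
contact_force: [0.7, 4.6, 2.9]
finger_gap: 49.5
grasp_force: 9.0
```

The y position is stalling and force is rising, which means pin contact near the predicted place. I'll press a little more and hold.

send_rows(moves=[-0.3,0,0,0,0,0,0,0,0,0,0,0])

```text
time_s: 17.95
tool_pos: [541.6, 59.5, 33.4]
tcp_rot: [[0.113, 0.994, -0.0], [0.994, -0.113, 0.001], [0.001, -0.0, -1.0]]
contact_force: [0.5, 5.6, 1.4]
finger_gap: 49.9
grasp_force: 9.0
```

send_rows(moves=[-0.2,0,0,0,0,0,0,0,0,0,0,0,0,0,0,0])

```text
time_s: 18.28
tool_pos: [541.6, 59.4, 33.4]
tcp_rot: [[0.114, 0.994, -0.0], [0.994, -0.114, 0.001], [0.001, -0.0, -1.0]]
contact_force: [0.1, 6.8, 2.0]
finger_gap: 49.5
grasp_force: 9.0
```

Held at about 6.8 N on the pin. Easing off, releasing and lifting clear.

send_rows(moves=[0.3,0,0,0,0.2,0,0,0,0,0,0,0])

```text
time_s: 18.53
tool_pos: [541.6, 59.4, 33.4]
tcp_rot: [[0.113, 0.994, -0.0], [0.994, -0.113, 0.0], [0.0, -0.0, -1.0]]
contact_force: [1.2, 4.9, 1.7]
finger_gap: 49.7
grasp_force: 9.0
```

send_rows(moves=[0,0,0,0,0,0,0,0,0,0,0,0,0,0,0,0,0,0,0,0,0,0,0,0], jaw=85)

```text
time_s: 19.03
tool_pos: [541.6, 59.0, 33.3]
tcp_rot: [[0.113, 0.994, -0.0], [0.994, -0.113, -0.0], [-0.0, -0.0, -1.0]]
contact_force: [0.5, 0.3, -1.0]
finger_gap: 75.2
grasp_force: 0.0
```

send_rows(moves=[0,0,-2,0,0,0,-5,0,0,0,-10,0,0,0,-20,0,0,0,-30,0,0,0,-30,0,0,0,-20,0,0,0,-10,0,0,0,0,0,0,0,0,0])

```text
time_s: 19.87
tool_pos: [541.9, 59.2, 160.9]
tcp_rot: [[0.113, 0.994, 0.001], [0.994, -0.113, 0.0], [0.0, 0.001, -1.0]]
contact_force: [0.3, -0.5, -0.4]
finger_gap: 74.7
grasp_force: 0.0
```

```bash
python3 - <<'E'
from h import *; import pickle
st=telemetry.get_state(); print(st['tool_pos'],st['time_s'],st['contact_force'])
b=save('wrist','w7.png')[:,:,::-1]; pickle.dump(st,open('w7.pkl','wb'))
cv2.imwrite('pics/w7b.png',cv2.resize(b,(800,600),interpolation=cv2.INTER_CUBIC))
E
```

```text
[541.91051386  59.24493231 160.8835496 ] 19.8667 [ 0.31215751 -0.46372379 -0.39117919]
```

View pics/w7b.png

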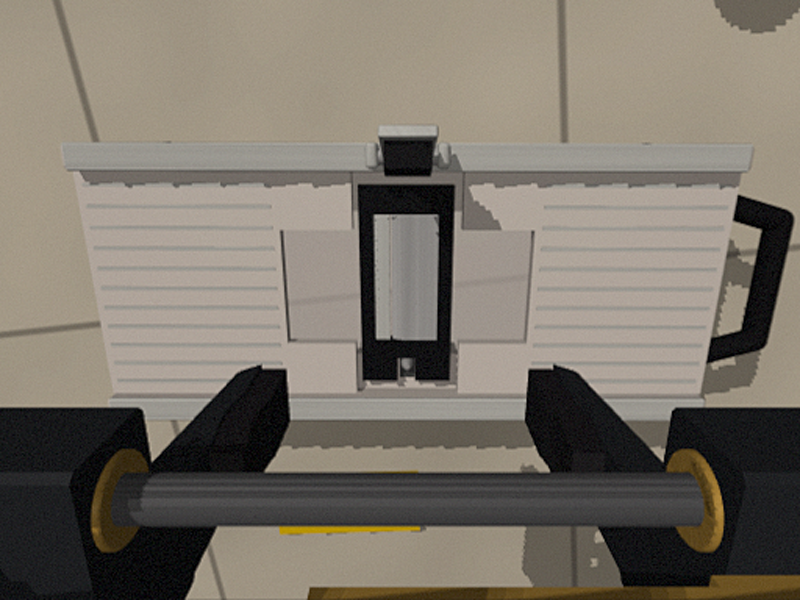

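The blade is seated with the pin at the bottom of the notch (407,362). The clamp stands at (408,150). Next I'll close the fingers, go behind the clamp and come down.

send_rows(moves=[10,0,0,0,22,0,0,0,28,0,0,0,26,0,0,0,16,0,0,0,8,0,0,0,4,0,0,0,1,0,5,0,0,0,15,0,0,0,20,0,0,0,20,0,0,0,13,0,0,0,7,0,0,0,3,0,0,0,0,0,0,0,0,0], jaw=0)

```text
time_s: 21.25
tool_pos: [555.5, 173.4, 78.2]
tcp_rot: [[0.114, 0.994, 0.001], [0.994, -0.114, 0.0], [0.0, 0.001, -1.0]]
contact_force: [-0.5, 0.6, -0.1]
finger_gap: 0.5
grasp_force: 0.0
```

send_rows(moves=[-4,0,0,0,-6,0,0,0,-6,0,0,0,-6,0,0,0,-6,0,0,0,-6,0,0,0,-6,0,0,0,-4,0,0,0,0,0,0,0])

```text
time_s: 22.0
tool_pos: [549.6, 128.8, 77.4]
tcp_rot: [[0.114, 0.993, -0.0], [0.993, -0.114, -0.0], [-0.001, -0.0, -1.0]]
contact_force: [0.8, 0.5, 0.1]
finger_gap: 0.4
grasp_force: 0.2
```

send_rows(moves=[-4,0,0,0,-4,0,0,0,-4,0,0,0,-4,0,0,0,0,0,0,0,0,0,0,0])

```text
time_s: 22.5
tool_pos: [547.9, 113.3, 77.4]
tcp_rot: [[0.114, 0.994, -0.0], [0.994, -0.114, -0.001], [-0.001, -0.0, -1.0]]
contact_force: [-0.1, -0.1, 0.4]
finger_gap: 0.5
grasp_force: 0.0
```

send_rows(moves=[-3,0,2,0,-3,0,2,0,-1,0,3,0,-1,0,3,0,0,0,3,0,0,0,2,0,0,0,0,0,0,0,0,0])

```text
time_s: 23.17
tool_pos: [546.8, 106.0, 62.1]
tcp_rot: [[0.113, 0.994, -0.001], [0.994, -0.113, -0.0], [-0.0, -0.001, -1.0]]
contact_force: [-0.7, -0.2, 0.5]
finger_gap: 0.5
grasp_force: 0.0
```

```bash
python3 - <<'E'
from h import *
b=save('scene','s2.png')[:,:,::-1]
cv2.imwrite('pics/s2b.png',cv2.resize(b[100:260,200:360],(600,600),interpolation=cv2.INTER_CUBIC))
E
```

```text
(no output)
```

View pics/s2b.png

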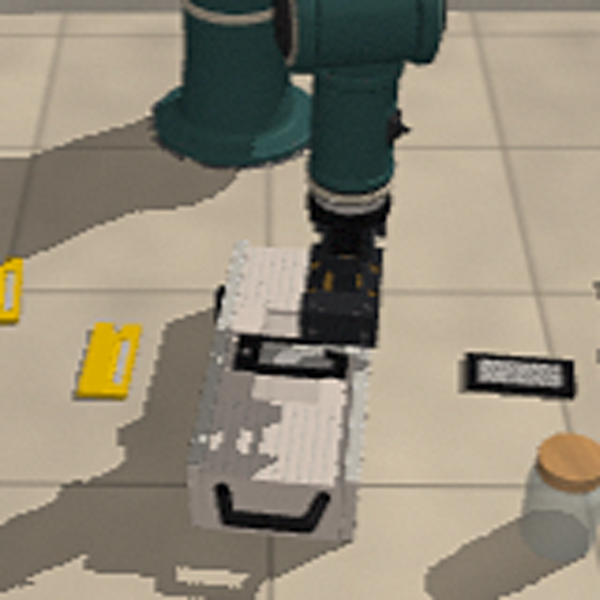

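The picture shows the blade in place, the clamp no longer standing up, and the gripper over it at about (345,290). That's my picture allowance used up (one over), so I'll finish by feel. Pressing the clamp down.

send_rows(moves=[0,0,2,0,0,0,1,0,0,0,1,0,0,0,0,0,0,0,0,0])

```text
time_s: 23.63
tool_pos: [547.1, 106.0, 58.4]
tcp_rot: [[0.113, 0.994, -0.0], [0.994, -0.113, 0.0], [0.0, -0.0, -1.0]]
contact_force: [-0.9, 0.5, 0.1]
finger_gap: 0.3
grasp_force: 0.1
```

send_rows(moves=[0,0,1,0,0,0,0.5,0,0,0,0,0,0,0,0,0])

```text
time_s: 23.97
tool_pos: [547.1, 106.0, 57.0]
tcp_rot: [[0.113, 0.994, -0.0], [0.994, -0.113, 0.0], [0.0, -0.0, -1.0]]
contact_force: [-0.6, 0.5, 1.0]
finger_gap: 0.5
grasp_force: 0.2
```

send_rows(moves=[0,0,0.5,0,0,0,0.5,0,0,0,0,0,0,0,0,0])

```text
time_s: 24.3
tool_pos: [547.1, 106.0, 55.9]
tcp_rot: [[0.113, 0.994, -0.0], [0.994, -0.113, 0.0], [0.0, -0.0, -1.0]]
contact_force: [0.0, -0.5, 1.1]
finger_gap: 0.4
grasp_force: 0.2
```

send_rows(moves=[0,0,0.5,0,0,0,0.3,0,0,0,0,0,0,0,0,0])

```text
time_s: 24.63
tool_pos: [547.1, 106.0, 55.2]
tcp_rot: [[0.113, 0.994, -0.0], [0.994, -0.113, 0.0], [0.0, -0.0, -1.0]]
contact_force: [-0.4, -0.6, 0.5]
finger_gap: 0.2
grasp_force: 0.2
```

send_rows(moves=[0,0,0.5,0,0,0,0.3,0,0,0,0,0,0,0,0,0])

```text
time_s: 24.97
tool_pos: [547.1, 105.9, 54.6]
tcp_rot: [[0.113, 0.994, -0.0], [0.994, -0.113, -0.0], [-0.0, -0.0, -1.0]]
contact_force: [-0.7, -1.0, 4.3]
finger_gap: 0.4
grasp_force: 1.6
```

send_rows(moves=[0,0,0.4,0,0,0,0.3,0,0,0,0,0,0,0,0,0])

```text
time_s: 25.3
tool_pos: [547.1, 105.9, 54.5]
tcp_rot: [[0.113, 0.994, -0.0], [0.994, -0.113, -0.0], [-0.0, -0.0, -1.0]]
contact_force: [-4.4, -1.4, 7.3]
finger_gap: 0.4
grasp_force: 3.7
```

send_rows(moves=[0,0,0.2,0,0,0,0,0,0,0,0,0,0,0,0,0])

```text
time_s: 25.63
tool_pos: [547.1, 105.9, 54.5]
tcp_rot: [[0.113, 0.994, -0.0], [0.994, -0.113, -0.0], [-0.0, -0.0, -1.0]]
contact_force: [-4.9, -1.6, 8.1]
finger_gap: 0.6
grasp_force: 4.2
```

Hard stop at the shut height. Lifting off and returning to the earlier viewpoint for a numeric check against the previous picture.

send_rows(moves=[0,0,-2,0,0,0,-6,0,0,0,-15,0,-5,0,-25,0,-12,0,-25,0,-15,0,-20,0,-10,0,-11,0,-5,0,-3,0,0,0,0,0,0,0,0,0], jaw=85)

```text
time_s: 26.47
tool_pos: [541.1, 59.2, 159.4]
tcp_rot: [[0.114, 0.993, -0.002], [0.993, -0.114, 0.0], [0.0, -0.002, -1.0]]
contact_force: [-0.4, -0.2, 0.3]
finger_gap: 65.3
grasp_force: 0.0
```

```bash
python3 - <<'E'
from h import *; import pickle
st=telemetry.get_state(); R=np.array(st['tcp_rot']);t=np.array(st['tool_pos']); print(t,st['contact_force'])
b=save('wrist','w8.png'); g=b.max(2).astype(int)
# slicer frame from TCP at blade home (541.6,59.4) ~ slicer (0,0)
y=np.array([.1135,.9935,0]); x=np.array([.9935,-.1135,0]); o=np.array([541.6,59.4,0])
P=lambda X,Y,Z: proj('wrist',o+x*X+y*Y+[0,0,Z],st)
for n,X,Y,Z in (('shut arm mid',0,45,86.5),('arm near tip',0,32,86.5),('just past tip',0,25,70),('arm edge in',10,45,86.5),('beside arm on blade',17,45,70),('open pad',0,62,113),('pin',0,-44,74)):
    u,v=P(X,Y,Z).astype(int); print(n,u,v,g[v-1:v+2,u-1:u+2].mean().round())
u,v0=P(0,90,84).astype(int); v1=int(P(0,15,70)[1]); print('column',v0,g[v0:v1,u].tolist())
E
```

```text
[541.06011738  59.16251597 159.36180345] [-0.35789937 -0.1727841   0.28900595]
shut arm mid 261 133 155.0
arm near tip 261 150 155.0
just past tip 261 155 111.0
arm edge in 274 133 156.0
beside arm on blade 282 130 13.0
open pad 261 112 155.0
pin 261 234 134.0
column 70 [162, 161, 165, 161, 160, 162, 162, 158, 165, 164, 161, 160, 158, 163, 163, 162, 160, 160, 157, 164, 152, 159, 149, 131, 144, 146, 153, 160, 153, 140, 130, 119, 101, 74, 101, 148, 158, 159, 162, 151, 158, 157, 155, 154, 157, 156, 156, 156, 157, 155, 156, 158, 155, 157, 155, 155, 155, 154, 158, 154, 156, 160, 156, 157, 162, 156, 155, 154, 159, 153, 154, 157, 155, 157, 155, 157, 155, 155, 153, 158, 154, 154, 155, 157, 150, 112, 69, 85, 83, 84, 85, 84, 83, 84, 83, 85, 81]
```

The arm's end is at row 154–155, where the shut position predicts it, and the robot is clear. Handing in.

```bash
python3 -c "
from cell import close_job; print(close_job())"
```

```text
the job is handed in; nothing more can be done
None
```

I handed the job in at about 26.5 s with the blade laid in the seat, its notch pressed on the pin at about 7 N, the clamp pushed down to its stop and the arm clear; I viewed 11 pictures against the limit of 10, and `close_job()` returned no verdict.

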